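# Hold the stencil over the wet card

### The job

Two painted cards are still wet: take the plywood stencil with four rectangular windows by its grip, lift it over the caddy of paint jars, and bring it to the card that has four rectangular patches. Finish while still holding it there, level and still about 10 mm above that card, lined up so that every patch shows through its own window, ready for someone to dab on the second coat. Never touch either card, and leave the jars and everything else on the table where they are.

Things in the scene. Friction and masses are not known exactly. Their poses are not given: they have to be found in the camera images.
- parcel_stencil_center (a point): the stencil to use: loose plywood plate 110 (x) x 84 (y) x 5 mm, flat on the table, four windows 34 x 26 mm centred at x +-31, y +-21 mm; in its middle an upright grip block 16 mm thick (x), 50 long (y), 50 high on the plate (overall height 55). This point: centre of the plate, half-way up, 27.5 mm above its underside. z up; a half turn about z leaves it the same
- parcel_stencil: the same stencil; origin at the centre of the plate's underside, axes as above. About 110 g
- bauble_stencil_center (a point): the other stencil, not to be moved: same plate and grip, but with two round holes (36 mm) in place of the windows. Point 27.5 mm above the underside. The two stencils may have swapped places
- parcel_card: the card to hover over: cardboard 120 (x) x 94 (y) x 4 mm, fixed flat on the table, with four white rectangular patches 23 x 17 mm centred at x +-31, y +-21 mm (the same pitch as the windows). Origin at the centre of its underside, 4 mm below its top; z up; a half turn about z leaves it the same
- bauble_card: the other card, fixed: same size, but with two round white patches (26 mm). Origin at the centre of its underside. The two cards may have swapped places
- caddy: a fixed open wooden caddy, 340 (x) x 85 (y) x 50 (z) mm, standing between the stencils (on the robot's left, +y) and the cards (on its right, -y), in four compartments each with a paint jar. Origin at the centre of its underside; its x axis runs along its length, roughly away from the robot
- tape: bystander: a loose roll of tape lying flat, 68 mm across, 20 mm high; origin at the centre of its underside
- glue: bystander: a loose glue bottle, 52 mm across, 130 mm tall; origin at the centre of its underside
- tube: bystander: a loose paint tube lying flat, about 125 x 36 x 20 mm; origin on its underside near the middle
- tree: bystander: a loose plywood tree ornament lying flat, about 85 x 70 x 6 mm; origin on its underside near the middle
- jar0: a loose closed paint jar, 60 mm across and 85 mm tall, standing in the caddy, top about 90 mm above the table; origin at the centre of its underside. Not to be disturbed
- jar1: a loose closed paint jar, 60 mm across and 85 mm tall, standing in the caddy, top about 90 mm above the table; origin at the centre of its underside. Not to be disturbed
- jar2: a loose closed paint jar, 60 mm across and 85 mm tall, standing in the caddy, top about 90 mm above the table; origin at the centre of its underside. Not to be disturbed
- jar3: a loose closed paint jar, 60 mm across and 85 mm tall, standing in the caddy, top about 90 mm above the table; origin at the centre of its underside. Not to be disturbed
Mind the look-alikes: they are no part of the job. Leave any purple look-alike of the parcel_card alone. Leave any pink look-alike of the parcel_stencil alone.

How it is judged:
By the outcome, as a careful person would: the job done as asked, in the order asked, and still so for the second after the job is handed in, while the arm keeps its last pose, push and grip.
It also fails if it takes over 43 s, if anything falls off the work surface, if the arm or the gripper's body presses on something with over 40 N, if the wrist force passes 120 N, or if a joint passes its speed limit or range.

### The arm

A 6-joint arm with a two-finger parallel gripper is mounted at the origin on the work surface. World frame = base frame: x ahead of the robot, y to its left, z up, the work surface at z = 0. Lengths are in m, angles in rad, forces in N, time in s.
With the tool pointing down it reaches from about 0.3 to 1 m from the base axis. Payload 5.1 kg.
Tool frame: the origin (TCP) lies on the centre line of the jaws, within the pads' length; the fingertips stand 8 mm ahead of it and the grasp point (between the pads) lies 11 mm behind it (finger_overhang is the distance from the TCP to the fingertips, in m); z points along the fingers, y is the line along which they close (so a half turn about z gives the same grasp; the last joint's range is limited). The gripper opens to 95 mm and grips with 3 to 60 N. Pads are 20 mm wide; open, the fingers measure 119 mm over their backs; the gripper's body (75 mm by 180 mm) begins 59 mm behind the grasp point.
Start: joints at [1.15, 0.124, 1.65, -0, 1.367, -0.083], TCP at [0.215, 0.613, 0.223] pointing down, gripper open.
Joint ranges: [-2.61, 2.61], [-1.02, 2.33], [0.03, 2.71], [-1.35, 4.49], [0.32, 2.68], [-2.91, 2.91]. Speed limits (rad/s): [2.57, 2.57, 3.14, 3.14, 3.14, 3.14].

### API

Orientations are given as a unit quaternion [x, y, z, w].
In Python, from bench import * gives the robot as it stands.
- The arm moves only by the tool apply_moves, never from a script. Its argument "commands" is one flat list of numbers, 6 for each row, row after row: the shift along the tool's x, y, z as a fraction of full scale, then the turn, a rotation vector about the tool's x, y, z as a fraction of full scale. In form: [tx, ty, tz, wx, wy, wz, tx, ty, tz, wx, wy, wz, ...]. A call has 1 to 10 rows; each row shifts and turns the commanded pose from where the row before left it, along the tool's axes as they then stand; what a row does not reach is not made up. Full scale, the value 1, is 10 cm for a shift and pi/2 rad for a turn. A row lasts 1/8 s, in which the tool goes at most 62.5 mm and 10.7 degrees, less where a joint would pass 70% of its speed; a pose out of reach is approached as far as the arm can. A call with a number of a shift or a turn outside -1 to 1 is refused whole. A call with a gripper value outside its range is refused whole. "gripper" is the opening in per cent of the stroke, from 0 (shut) to 100 (fully open), set as the call begins (left out, the last holds). The fingers move at their own pace and stop on an object; "newtons" is the grip in N (left out, the last holds). Time passes only in rows, so rows that do not move let the fingers close. It gives the time, the measured TCP pose, the force, the opening and the grip force at its end, in the units of the state.
- observe(): the state, without advancing time (a new reading comes with each control period).
- capture(name): name is "side" or "top" or "wrist"; returns a dict with "pixels" (480x640x3 uint8, red, green, blue), "fov_y" (degrees; the focal length in pixels is half the picture's height over the tangent of half this angle, whatever the lens; pixels are square), "cx", "cy" (the principal point, pixels), "D" ([k1, k2, p1, p2, k3] as OpenCV has them; the pictures are not rectified), "xyz" and "rotation" of the camera in the world; the wrist camera has in their place "T_tool_cam" (4x4, takes a point from camera to tool coordinates, whose origin is the TCP and whose axes are the flange's). Camera axes: x right, y up, looking along -z (the intrinsics and any distortion apply to the point x, -y, -z); pixel columns grow to the right and rows downward; lengths in m; the calibration is good to about 2 mm. A picture is of the moment at which its call begins: read the wrist's pose just before it. There is no depth.
- close_job(): hands the job in; it is judged then, once.
Trained networks look in a picture, given as the dict that the camera call returned (one of the last four; its "shot" number tells which), for a name from the list of things; names that differ only in an ending like _2 or _b are one class to them, and where a whole thing is asked for, a point or a joint stands for the part that bears it (a point fixed in the world has none). Each returns a list of dicts, best first, with "score" (0 to 1); they miss things now and then, are a little off and sometimes report something else, mostly with a low value. They report only what shows in the picture. A call takes as long as a camera call. They do not tell look-alikes from the thing itself.
- find_in(picture, thing): "extent" ([centre column, centre row, width, height] as shares, 0 to 1, of the picture: columns of its width, rows of its height, round what is visible of it).
- silhouettes(picture, thing): "mask" (480x640 bool, what is visible of it) and "extent" ([centre column, centre row, width, height] as shares, 0 to 1, of the picture: columns of its width, rows of its height, round what is visible of it).
- landmark_of(picture, thing): "position" ([column, row] as shares, 0 to 1, of the picture: columns of its width, rows of its height: a listed point, or the origin of a listed thing).
The state is a dict: "clock": time; "joint_positions": joint angles; "dq": joint speeds; "tau": joint torques, N m; "tool_pos": TCP position; "ee_rot": TCP orientation; "force": force on the tool from outside, world axes, zero at the start; "wrist_torque": the same for the moment, N m; "gripper_width": finger opening in m; "grip_force": force on a finger pad.
Only numpy, scipy, OpenCV 4.12 (cv2) and the standard library are available. Lean on these libraries where they do the work, as an engineer would, in place of code of your own. Each camera call takes 0.05 s, during which the arm holds its last target. There are 200 camera calls.

## Working session

There is one attempt and no reset: what is moved stays moved. The work goes in short steps, Python scripts to look and compute and a tool call to move; the robot and the scene stay as the last step left them, time stands still between calls to the robot, and variables do not carry over. Pictures are saved under pics/ and viewed, at most 10 in all, crops included, and the job is handed in when it is done.

Besides the shell and the picture viewer there is one more tool, called as name(argument=value, ...), one argument or row to a line, values as JSON. apply_moves: Moves the arm, as the interface text tells. Its arguments: {"type":"object","properties":{"commands":{"type":"array"},"gripper":{"type":"number"},"newtons":{"type":"number"}},"required":["commands"]}

```bash
mkdir -p pics; ls; python3 - <<'E'
from bench import *
import cv2
s=observe();print(s)
for n in ["top","side","wrist"]:
    p=capture(n)
    print(n,p["fov_y"],p["cx"],p["cy"],p["D"],p.get("xyz"),p.get("rotation"),p.get("T_tool_cam"))
    cv2.imwrite(f"pics/{n}0.png",p["pixels"][:,:,::-1])
    for t in ["parcel_stencil_center","bauble_stencil_center","parcel_card","bauble_card","caddy","glue"]:
        print(t,[(round(d["score"],2),[round(d["position"][0]*640,1),round(d["position"][1]*480,1)]) for d in landmark_of(p,t)][:4])
E
```

```text
pics
{'clock': 0.0, 'joint_positions': array([ 1.15039557e+00,  1.24513891e-01,  1.65167675e+00, -3.82369893e-05,
        1.36748865e+00, -8.26087752e-02]), 'dq': array([ 1.08734826e-03, -8.39897058e-04, -5.60556304e-04, -1.93799789e-05,
       -1.02331377e-03,  2.01916647e-04]), 'tau': array([ 8.13675815e-04, -4.17589009e+01, -3.59939146e+01,  7.74728064e-02,
        4.90573759e-02, -1.89264533e-04]), 'tool_pos': array([0.21519878, 0.61267743, 0.22137972]), 'ee_rot': array([ 1.68090237e-01,  9.85771060e-01, -1.01515003e-03, -2.41509350e-04]), 'force': array([0.10413574, 0.33049903, 0.06956584]), 'wrist_torque': array([-0.06956637, -0.02598162,  0.01709974]), 'grip_force': 0.0, 'gripper_width': 0.09484239150157514}
top 51.80624937089104 319.3369839430989 243.62879070128298 [-0.11451213  0.          0.          0.          0.        ] [0.33677476 0.02259714 1.35390644] [ 0.03919522 -0.03998886 -0.70445659  0.70753483] None
parcel_stencil_center [(0.74, [236.7, 184.6]), (0.59, [233.1, 334.3])]
bauble_stencil_center [(0.76, [256.6, 265.9])]
parcel_card [(0.78, [458.8, 175.4]), (0.63, [3
[... 479 characters left out ...]
[341.2, 172.9])]
bauble_stencil_center [(0.63, [262.4, 205.2])]
parcel_card [(0.96, [506.0, 376.0]), (0.55, [320.8, 336.8])]
bauble_card [(0.61, [422.3, 314.5])]
caddy []
glue [(0.77, [438.5, 426.5])]
wrist 69.93235950815362 316.16071153216905 236.47411631246587 [-0.00740069  0.          0.          0.          0.        ] None None [[-3.79889354e-04  9.71848685e-01  2.35605579e-01  6.47634126e-02]
 [ 9.99999090e-01  6.42956836e-05  1.34718089e-03 -4.76466501e-04]
 [ 1.29410755e-03  2.35605876e-01 -9.71847826e-01 -1.63610764e-01]
 [ 0.00000000e+00  0.00000000e+00  0.00000000e+00  1.00000000e+00]]
parcel_stencil_center []
bauble_stencil_center []
parcel_card []
bauble_card []
caddy []
glue []
```

View pics/top0.png

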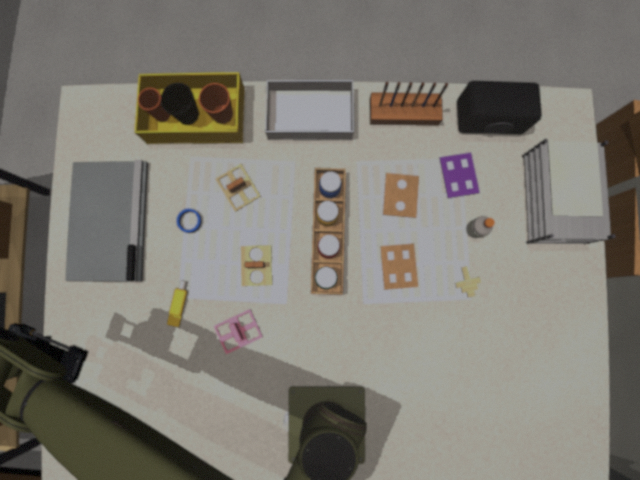

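View pics/side0.png

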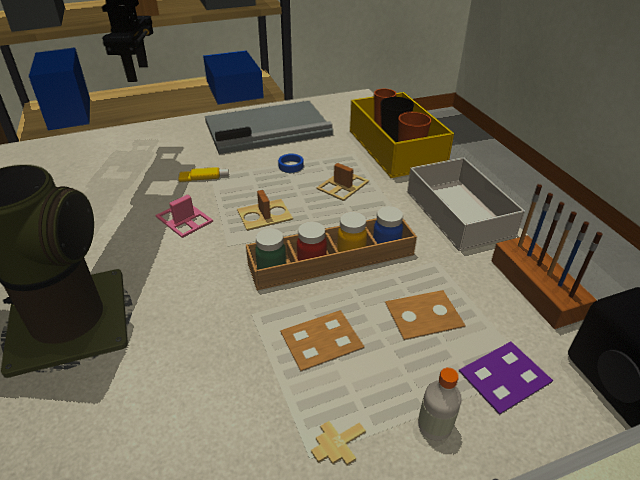

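The top view shows the tan four-window stencil at about (239,187) and the orange four-patch card at about (399,266). The pink look-alike stencil is at (238,331) and the purple look-alike card at (459,175). The side view agrees. Next I'll get coarse poses.

```bash
cat > h.py <<'E'
from bench import *
import cv2, numpy as np
from scipy.spatial.transform import Rotation as R
def cam(p, s=None):
    """camera K, D, and world pose (R,t) with OpenCV axes"""
    f=240/np.tan(np.radians(p["fov_y"])/2)
    K=np.array([[f,0,p["cx"]],[0,f,p["cy"]],[0,0,1]]); D=np.array(p["D"],float)
    if "T_tool_cam" in p:
        T=np.array(p["T_tool_cam"]); Rt=R.from_quat(s["ee_rot"]).as_matrix()
        Rc=Rt@T[:3,:3]; t=Rt@T[:3,3]+s["tool_pos"]
    else:
        r=np.array(p["rotation"]); Rc=R.from_quat(r).as_matrix() if r.size==4 else r; t=np.array(p["xyz"])
    return K,D,Rc@np.diag([1,-1,-1]),t
def toz(c,px,z):
    K,D,Rc,t=c
    u=cv2.undistortPoints(np.array(px,float).reshape(-1,1,2),K,D).reshape(-1,2)
    d=np.c_[u,np.ones(len(u))]@Rc.T
    return t+d*((z-t[2])/d[:,2])[:,None]
def proj(c,X):
    K,D,Rc,t=c
    return cv2.projectPoints((np.atleast_2d(X)-t)@Rc,np.zeros(3),np.zeros(3),K,D)[0].reshape(-1,2)
def rect_pose(c,mask,z):
    n=cv2.findContours(mask.astype(np.uint8),cv2.RETR_EXTERNAL,cv2.CHAIN_APPROX_NONE)[0]
    k=max(n,key=cv2.contourArea).reshape(-1,2)
    (cx,cy),(w,h),a=cv2.minAreaRect((toz(c,k,z)[:,:2]*1000).astype(np.float32))
    if w<h: w,h,a=h,w,a+90
    return cx,cy,w,h,(a+90)%180-90
E
python3 - <<'E'
from h import *
for n in ["top","side"]:
    p=capture(n);c=cam(p)
    for t,z in [("parcel_stencil",.003),("parcel_card",.004),("caddy",.05),("bauble_stencil",.003)]:
        for d in silhouettes(p,t)[:4]:
            print(n,t,round(d["score"],2),np.round(np.array(d["extent"][:2])*[640,480]),np.round(rect_pose(c,d["mask"],z),1))
c=cam(capture("top"));print(toz(c,[236.7,184.6],.0275),toz(c,[399.4,264.8],0))
E
```

```text
top parcel_stencil 0.9 [238. 330.] [249.9 242.5 108.8  82.5 -64.6]
top parcel_stencil 0.76 [238. 189.] [646.1 251.3 113.6  86.3  30.8]
top parcel_stencil 0.57 [328. 233.] [527.4  -2.8 352.4  88.   -1.4]
top parcel_card 0.82 [458. 176.] [ 685.4 -372.4  128.3   99.     8.9]
top parcel_card 0.74 [400. 265.] [ 429.  -196.4  122.4   92.9    4.9]
top caddy 0.84 [328. 231.] [520.6  -0.9 340.9  87.   -1.4]
top caddy 0.66 [326. 277.] [393.8   3.5  58.   55.3 -89.8]Traceback (most recent call last):
  File "<stdin>", line 5, in <module>
ValueError: it knows: bauble_card, bauble_stencil_center, caddy, glue, jar, parcel_card, parcel_stencil, parcel_stencil_center, tape, tree, tube
```

apply_moves(
  commands=[0,0,0,0,0,0.11,0,0,0,0,0,0.11,0,0,0,0,0,0.11,0,0,0,0,0,0.11],
)

```text
clock: 1.75
tool_pos: [0.2154, 0.6132, 0.2227]
ee_rot: [0.495, 0.869, -0.0, 0.0]
force: [-0.6, -0.4, -0.3]
gripper_width: 0.0951
grip_force: 0.0
```

apply_moves(
  commands=[-0.533,0.182,0,0,0,0,-0.533,0.182,0,0,0,0,-0.533,0.182,0,0,0,0,-0.533,0.182,0,0,0,0,-0.533,0.182,0.05,0,0,0,-0.533,0.182,0.05,0,0,0,-0.533,0.182,0.1,0,0,0,-0.533,0.182,0.1,0,0,0,-0.533,0.182,0.1,0,0,0,-0.533,0.182,0.1,0,0,0],
)

```text
clock: 3.0
tool_pos: [0.6476, 0.2492, 0.1725]
ee_rot: [0.492, 0.871, 0.0, 0.0]
force: [1.3, 0.9, 0.1]
gripper_width: 0.0953
grip_force: 0.0
```

apply_moves(
  commands=[0,0,0,0,0,0,0,0,0,0,0,0],
)

```text
clock: 3.25
tool_pos: [0.646, 0.2505, 0.1725]
ee_rot: [0.492, 0.87, -0.0, -0.0]
force: [0.0, -0.5, 0.4]
gripper_width: 0.095
grip_force: 0.0
```

```bash
cat > look.py <<'E'
from h import *
import sys
s=observe();p=capture("wrist");c=cam(p,s)
cv2.imwrite(f"pics/{sys.argv[1]}.png",p["pixels"][:,:,::-1])
Rt=R.from_quat(s["ee_rot"]).as_matrix()
print(s["clock"],s["tool_pos"],"yaw",np.degrees(np.arctan2(Rt[1,1],Rt[0,1])),"tilt",Rt[:2,2],s["gripper_width"],s["grip_force"],s["force"])
np.savez("last.npz",K=c[0],D=c[1],R=c[2],t=c[3],Rt=Rt,tp=s["tool_pos"])
for t,z in [("parcel_stencil",.005),("parcel_card",.004)]:
    for d in silhouettes(p,t)[:2]:
        print(t,round(d["score"],2),np.round(np.array(d["extent"])*[640,480,640,480]),np.round(rect_pose(c,d["mask"],z),1))
for d in landmark_of(p,"parcel_stencil_center")[:2]: print(d["score"],toz(c,np.array(d["position"])*[640,480],.0275))
E
python3 look.py w1
```

```text
3.25 [0.64603264 0.25051005 0.17248373] yaw 31.018104796375773 tilt [-0.00070661  0.00022462] 0.0950162192729194 0.0 [ 0.04049317 -0.46478704  0.37028274]
parcel_stencil 0.85 [318. 220. 118.  91.] [646.9 248.8 111.4  85.1  31. ]
0.89 [[0.64543338 0.24826548 0.0275    ]]
```

View pics/w1.png

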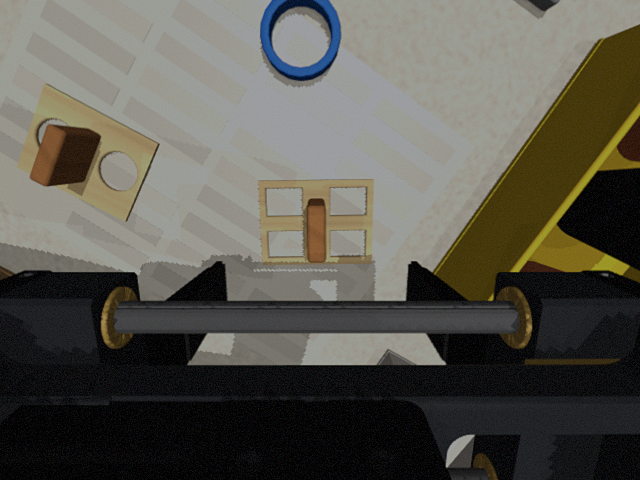

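The wrist view shows the stencil at (316,220), square with the jaws and with its grip centred between the fingers. It is clear of the tape and the bin, so I'll go down and grasp.

apply_moves(
  commands=[-0.019,-0.005,0.3,0,0,0,0,0,0.3,0,0,0,0,0,0.3,0,0,0,0,0,0.3,0,0,0,0,0,0.18,0,0,0,0,0,0.1,0,0,0,0,0,0,0,0,0],
)

```text
clock: 4.32
tool_pos: [0.6466, 0.2488, 0.0245]
ee_rot: [0.492, 0.871, -0.0, -0.0]
force: [0.3, 0.3, 0.4]
gripper_width: 0.0946
grip_force: 0.0
```

apply_moves(
  commands=[0,0,0,0,0,0,0,0,0,0,0,0,0,0,0,0,0,0,0,0,0,0,0,0,0,0,0,0,0,0,0,0,0,0,0,0,0,0,0,0,0,0,0,0,0,0,0,0],
  gripper=0,
  newtons=25,
)

```text
clock: 5.32
tool_pos: [0.6468, 0.2486, 0.0246]
ee_rot: [0.492, 0.871, -0.0, -0.0]
force: [0.0, -0.1, 0.2]
gripper_width: 0.0203
grip_force: 0.0
```

apply_moves(
  commands=[0,0,0,0,0,0,0,0,0,0,0,0,0,0,0,0,0,0],
)

```text
clock: 5.7
tool_pos: [0.6468, 0.2486, 0.0246]
ee_rot: [0.492, 0.871, 0.0, 0.0]
force: [-0.0, 0.2, -0.2]
gripper_width: 0.0159
grip_force: 25.0
```

apply_moves(
  commands=[0,0,-0.1,0,0,0,0,0,-0.25,0,0,0,0,0,-0.3,0,0,0,0,0,-0.3,0,0,0,0,0,-0.3,0,0,0,0,0,-0.2,0,0,0,0,0,-0.1,0,0,0,0,0,0,0,0,0],
)

```text
clock: 6.7
tool_pos: [0.6469, 0.2486, 0.18]
ee_rot: [0.492, 0.871, 0.0, 0.0]
force: [-0.3, 0.0, -1.0]
gripper_width: 0.0161
grip_force: 25.0
```

```bash
python3 look.py w2
```

```text
6.7 [0.64694506 0.24860161 0.18000135] yaw 31.04556081181151 tilt [0.00061168 0.0001548 ] 0.016069125474460808 24.97243344783783 [-0.28241372  0.02681731 -1.03985287]
parcel_stencil 0.64 [318. 277. 210. 167.] [663.4 221.1 206.3 112.8  31. ]
0.69 [[0.68086641 0.19320724 0.0275    ]]
0.57 [[0.52872709 0.01748431 0.0275    ]]
```

View pics/w2.png

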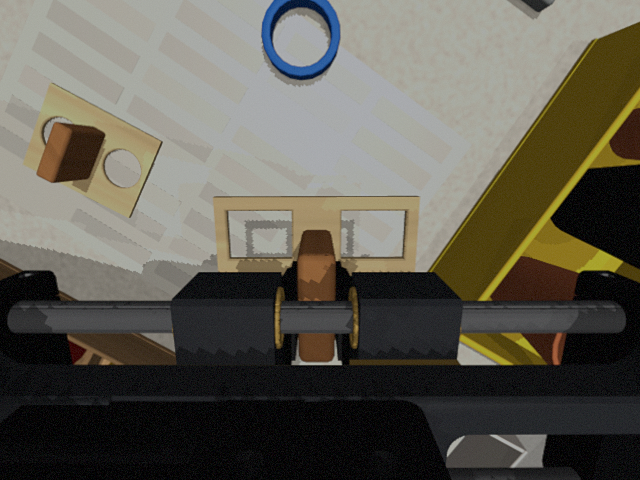

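The stencil is held level, with its upper plate edge at row 197 (columns 214–419) and two windows showing. I'll turn and carry it over the caddy, going about 90 mm past the card so the wrist camera sees the whole card.

apply_moves(
  commands=[0,0,0,0,0,0.097,0,0,0,0,0,0.097,0,0,0,0,0,0.097],
)

```text
clock: 7.28
tool_pos: [0.6463, 0.2484, 0.1783]
ee_rot: [0.678, 0.735, -0.001, -0.001]
force: [-0.5, 0.2, -1.1]
gripper_width: 0.0162
grip_force: 25.0
```

apply_moves(
  commands=[-0.25,-0.12,0,0,0,0,-0.515,-0.255,0,0,0,0,-0.515,-0.255,0,0,0,0,-0.515,-0.255,0,0,0,0,-0.515,-0.255,0,0,0,0,-0.515,-0.255,0,0,0,0,-0.515,-0.255,0,0,0,0,-0.515,-0.255,0,0,0,0,-0.515,-0.255,0,0,0,0,-0.515,-0.255,0,0,0,0],
)

```text
clock: 8.52
tool_pos: [0.4463, -0.26, 0.1789]
ee_rot: [0.677, 0.736, -0.0, -0.0]
force: [0.1, -0.1, -0.8]
gripper_width: 0.0156
grip_force: 25.0
```

apply_moves(
  commands=[-0.27,-0.135,0,0,0,0,0,0,0,0,0,0,0,0,0,0,0,0],
)

```text
clock: 8.9
tool_pos: [0.4363, -0.2859, 0.179]
ee_rot: [0.677, 0.736, 0.0, -0.001]
force: [0.5, 0.1, -0.5]
gripper_width: 0.016
grip_force: 25.0
```

```bash
python3 look.py w3
```

```text
8.9 [ 0.43626622 -0.28594028  0.17899757] yaw 4.856977486284957 tilt [-0.00071045  0.0012143 ] 0.016020753125151648 24.972500503063202 [ 0.47470648  0.06123378 -0.51290031]
parcel_stencil 0.56 [317. 277. 212. 164.] [ 439.3 -316.6  205.1  111.3    4.9]
parcel_card 0.9 [314. 127. 133. 104.] [ 427.9 -198.6  120.7   94.8    4.8]
parcel_card 0.66 [529. 320.  95.  86.] [ 676.1 -410.    92.3   36.3    6.5]
0.55 [[ 0.44251561 -0.35109939  0.0275    ]]
```

View pics/w3.png

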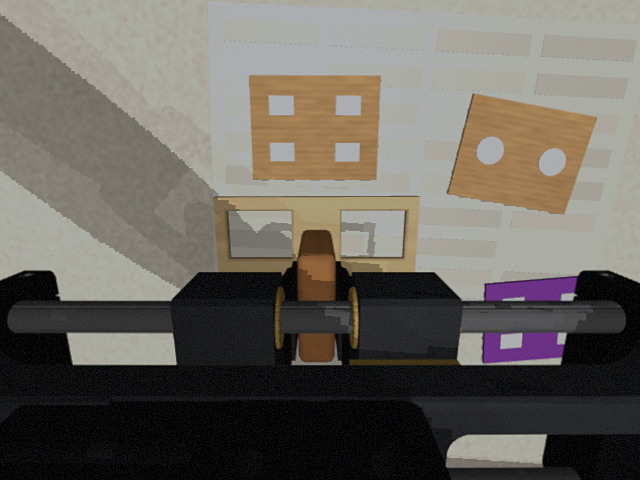

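The card's patches are at (281,105), (348,105), (282,152) and (347,152). The visible stencil windows span columns 228–294 and 340–406, rows 210–258. I'll fit both poses from these.

```bash
cat > fit.py <<'E'
from h import *
def fit(model,pts):
    # 2D rigid fit model->pts
    m,q=model.mean(0),pts.mean(0);U,S,Vt=np.linalg.svd((model-m).T@(pts-q));Rm=(U@Vt).T
    return q-Rm@m,np.degrees(np.arctan2(Rm[1,0],Rm[0,0])),np.abs((model-m)@Rm.T+q-pts).max()
def patches(img,box):
    x0,x1,y0,y1=box;hsv=cv2.cvtColor(img,cv2.COLOR_RGB2HSV)[y0:y1,x0:x1]
    w=(hsv[...,1]<60).astype(np.uint8)
    n,l,st,ce=cv2.connectedComponentsWithStats(w,connectivity=4)
    return [(st[i],ce[i]+[x0,y0]) for i in range(1,n) if st[i][4]>80]
if __name__=="__main__":
    z=np.load("last.npz");c=(z["K"],z["D"],z["R"],z["t"])
    img=cv2.imread("pics/w3.png")[:,:,::-1].copy()
    P=patches(img,(258,372,82,174));print([(p[0][2:],p[1].round(1)) for p in P])
    X=toz(c,[p[1] for p in P],.004)[:,:2]*1000
    X=X[np.argsort(X[:,0])];a,b=X[:2],X[2:]
    X=np.r_[a[np.argsort(a[:,1])],b[np.argsort(b[:,1])]]
    print("card",fit(np.array([[-31,-21],[-31,21],[31,-21],[31,21.]]),X))
    W=patches(img,(217,417,200,268));print([(p[0],p[1].round(1)) for p in W])
    # plate corners / window corners in tool frame
    g=[[214,197],[419,197],[228,210],[294,210],[340,210],[406,210],[228,258],[294,258],[340,258],[406,258]]
    for dz in (.0195,):
        Y=(toz(c,g,z["tp"][2]-dz)-z["tp"])@z["Rt"]*1000
        print(Y[:,:2].round(1))
E
python3 fit.py
```

```text
[(array([ 26,  20, 505], dtype=int32), array([280.8, 104.4])), (array([ 26,  21, 505], dtype=int32), array([347.9, 104.8])), (array([ 25,  18, 448], dtype=int32), array([281.9, 151.5])), (array([ 25,  19, 471], dtype=int32), array([346.9, 151.9]))]
card (array([ 427.61704353, -198.86507782]), np.float64(4.629365628302815), np.float64(0.33683938157832927))
[(array([ 123,   10,   66,   47, 2958], dtype=int32), array([372.1, 232.9])), (array([  11,   11,   64,   46, 2888], dtype=int32), array([260.1, 233.3]))]
[[ 42.  -54. ]
 [ 42.   55.6]
 [ 35.  -46.9]
 [ 35.  -11.3]
 [ 35.   13.5]
 [ 35.   49.1]
 [  8.  -48.6]
 [  8.  -11.7]
 [  8.   13.9]
 [  8.   50.8]]
```

apply_moves(
  commands=[0.2,0,0,0,0,0.0025,0.35,-0.012,0,0,0,0,0.222,-0.013,0,0,0,0,0.1,0,0.1,0,0,0,0,0,0.3,0,0,0,0,0,0.3,0,0,0,0,0,0.3,0,0,0,0,0,0.1,0,0,0,0,0,0,0,0,0,0,0,0,0,0,0],
)

```text
clock: 10.35
tool_pos: [0.4277, -0.2006, 0.071]
ee_rot: [0.678, 0.735, 0.0, 0.001]
force: [-0.0, -0.0, -0.3]
gripper_width: 0.0154
grip_force: 25.0
```

```bash
python3 look.py w4; python3 - <<'E'
from h import *
p=capture("side");cv2.imwrite("pics/s4.png",cv2.resize(p["pixels"][240:420,220:460,::-1],None,fx=3,fy=3,interpolation=cv2.INTER_CUBIC))
E
```

```text
10.35 [ 0.42770433 -0.20056175  0.071031  ] yaw 4.629915509320411 tilt [ 0.00204511 -0.0013254 ] 0.015354447364397013 24.972501397132874 [-0.0400047  -0.04507268 -0.31935791]
parcel_stencil 0.9 [319. 277. 213. 167.] [ 428.6 -200.9  140.3   75.8    4.6]
parcel_card 0.95 [316. 220. 182.  80.] [ 424.6 -157.7  120.8   12.3    5.2]
parcel_card 0.7 [505.  18. 268.  37.] [531.4 -47.  163.5  17.8   4.9]
0.88 [[ 0.42967002 -0.21979609  0.0275    ]]
```

View pics/w4.png

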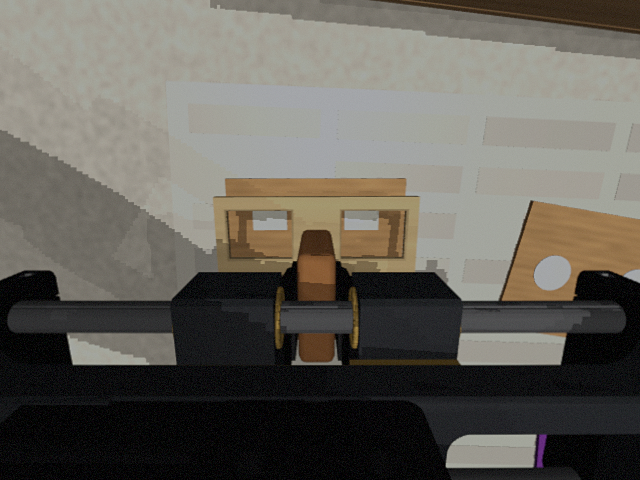

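The card shows under the plate (edge at row 179, columns 226–405), with patches at about (270,220) and (360,220) through the windows. I'll compute the offset of the card from the stencil.

```bash
cat > rel.py <<'E'
from fit import *
import sys
z=np.load("last.npz");c=(z["K"],z["D"],z["R"],z["t"]);tp=z["tp"]
img=cv2.imread(f"pics/{sys.argv[1]}.png")[:,:,::-1].copy()
for p in patches(img,(231,403,212,257)):
    x,y,w,h,a=p[0];x+=231;y+=212
    q=[[x-.5,y-.5],[x+w-.5,y-.5],[x-.5,y+h-.5],[x+w-.5,y+h-.5]]
    print(w,h,x,y,((toz(c,q,.004)-tp)@z["Rt"]*1000)[:,:2].round(1).tolist(),((toz(c,p[1],.004)-tp)@z["Rt"]*1000)[:,:2].round(1))
g=[float(v) for v in sys.argv[2:]]
if g: print("card",((toz(c,np.array(g).reshape(-1,2),.004)-tp)@z["Rt"]*1000)[:,:2].round(1))
print("plate",((toz(c,[[214,196.5],[419,196.5],[228,210],[294,210],[340,210],[406,210]],tp[2]-.0195)-tp)@z["Rt"]*1000)[:,:2].round(1))
E
python3 rel.py w4 225.5 178.5 405.5 178.5
```

```text
35 18 252 212 [[26.2, -43.3], [26.2, -19.5], [13.7, -43.9], [13.7, -19.8]] [[ 20.  -31.4]]
35 18 344 212 [[26.2, 19.2], [26.2, 43.0], [13.7, 19.4], [13.6, 43.5]] [[20.  31.2]]
card [[ 48.4 -59.6]
 [ 48.4  60. ]]
plate [[ 42.3 -53.9]
 [ 42.3  55.6]
 [ 35.1 -46.9]
 [ 35.  -11.3]
 [ 35.   13.5]
 [ 35.   49.1]]
```

View pics/s4.png

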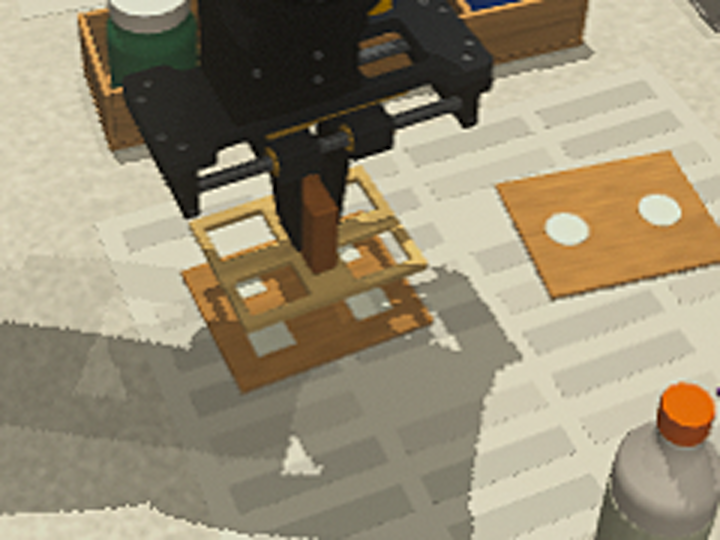

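apply_moves(
  commands=[0.009,-0.009,0.08,0,0,0,0,0,0.1,0,0,0,0,0,0.06,0,0,0,0,0,0.06,0,0,0,0,0,0,0,0,0,0,0,0,0,0,0,0,0,0,0,0,0],
)

```text
clock: 11.48
tool_pos: [0.4261, -0.1993, 0.04]
ee_rot: [0.678, 0.735, 0.0, 0.0]
force: [0.1, -0.8, -1.3]
gripper_width: 0.0162
grip_force: 25.0
```

```bash
python3 look.py w5; python3 rel.py w5; python3 - <<'E'
from h import *
p=capture("side");cv2.imwrite("pics/s5.png",p["pixels"][:,:,::-1])
a=p["pixels"][270:390,260:400,::-1];b=cv2.imread("pics/w5.png")[160:290,190:440]
a=cv2.resize(a,(560,480),interpolation=cv2.INTER_CUBIC)
cv2.imwrite("pics/a5.png",a);cv2.imwrite("pics/b5.png",cv2.resize(b,None,fx=3,fy=3,interpolation=cv2.INTER_CUBIC))
E
```

```text
11.475 [ 0.4260523  -0.19930292  0.04002628] yaw 4.630740283047913 tilt [ 0.00061972 -0.00038194] 0.016202266227087102 24.972462058067322 [ 0.06756464 -0.76409971 -1.31800497]
parcel_stencil 0.91 [317. 278. 212. 169.] [ 426.1 -190.8  120.3   65.5    4.7]
parcel_card 0.84 [317. 222. 208.  75.] [ 392.3 -184.1   37.5   28.9    4.6]
0.73 [[ 0.42859538 -0.20613583  0.0275    ]]
41 29 245 215 [[29.6, -41.6], [29.6, -17.4], [12.0, -42.5], [11.9, -17.8]] [[ 20.9 -29.7]]
40 29 351 215 [[29.6, 20.9], [29.6, 44.5], [11.9, 21.3], [11.9, 45.4]] [[20.9 32.9]]
plate [[ 42.3 -53.9]
 [ 42.3  55.6]
 [ 35.  -46.9]
 [ 35.  -11.3]
 [ 35.   13.5]
 [ 35.   49.1]]
```

View pics/b5.png

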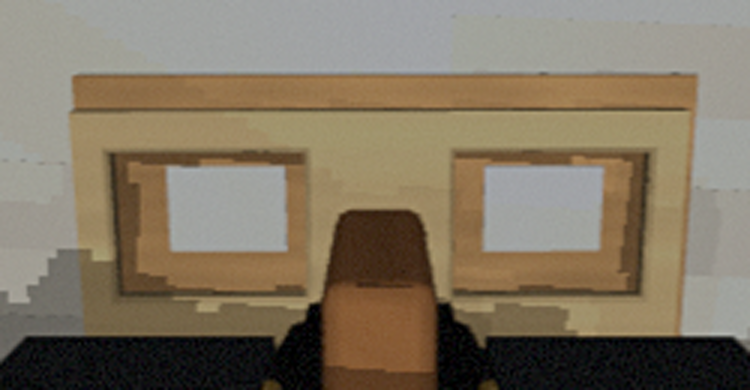

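View pics/a5.png

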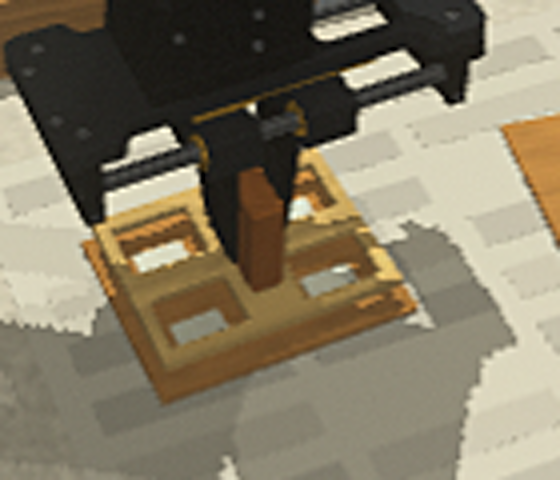

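Each patch shows inside its window: in the crop the patches are at (228,209) and (543,209), in windows spanning 108–308 and 451–655. The side view shows the other two aligned as well. I'll trim by under 1 mm and drop 1.5 mm.

apply_moves(
  commands=[-0.003,0.008,0.008,0,0,0,0,0,0.007,0,0,0,0,0,0,0,0,0,0,0,0,0,0,0,0,0,0,0,0,0,0,0,0,0,0,0,0,0,0,0,0,0,0,0,0,0,0,0],
)

```text
clock: 12.72
tool_pos: [0.4266, -0.1994, 0.0382]
ee_rot: [0.678, 0.735, -0.0, -0.0]
force: [0.8, -0.2, -0.6]
gripper_width: 0.0158
grip_force: 25.0
```

```bash
python3 look.py w6; python3 rel.py w6; python3 - <<'E'
from h import *
a=capture("side")["pixels"][270:390,260:400,::-1];b=cv2.imread("pics/w6.png")[160:290,190:440]
cv2.imwrite("pics/c6.png",np.vstack([cv2.resize(a,(350,300)),cv2.resize(b,(350,182))]))
p=capture("top");q=cam(p)
for t in ("parcel_card","parcel_stencil"):
    print(t,[(round(d["score"],2),np.round(np.array(d["extent"][:2])*[640,480])) for d in silhouettes(p,t)[:3]])
cv2.imwrite("pics/top6.png",p["pixels"][60:360,120:520,::-1].repeat(2,0).repeat(2,1))
E
```

```text
12.725 [ 0.42656541 -0.19935406  0.03816749] yaw 4.629329710759658 tilt [-1.99463741e-05  8.14969756e-06] 0.015842714990630977 24.972376227378845 [ 0.76009642 -0.21390824 -0.62064719]
parcel_stencil 0.82 [318. 275. 212. 165.] [ 426.4 -190.6  119.8   64.3    4.6]
parcel_card 0.79 [318. 224. 208.  77.] [ 392.9 -184.    36.9   28.     4.6]
0.77 [[ 0.42891428 -0.2061876   0.0275    ]]
41 29 244 216 [[29.4, -41.9], [29.4, -17.9], [11.8, -42.7], [11.8, -18.3]] [[ 20.8 -30.3]]
41 28 350 216 [[29.4, 20.1], [29.4, 44.1], [12.4, 20.5], [12.4, 45.0]] [[21.  32.5]]
plate [[ 42.3 -54. ]
 [ 42.3  55.6]
 [ 35.  -46.9]
 [ 35.  -11.3]
 [ 35.   13.5]
 [ 35.   49.1]]
parcel_card [(0.74, array([460., 177.])), (0.5, array([389., 257.])), (0.49, array([399., 195.]))]
parcel_stencil [(0.6, array([240., 330.])), (0.42, array([388., 258.]))]
```

View pics/top6.png

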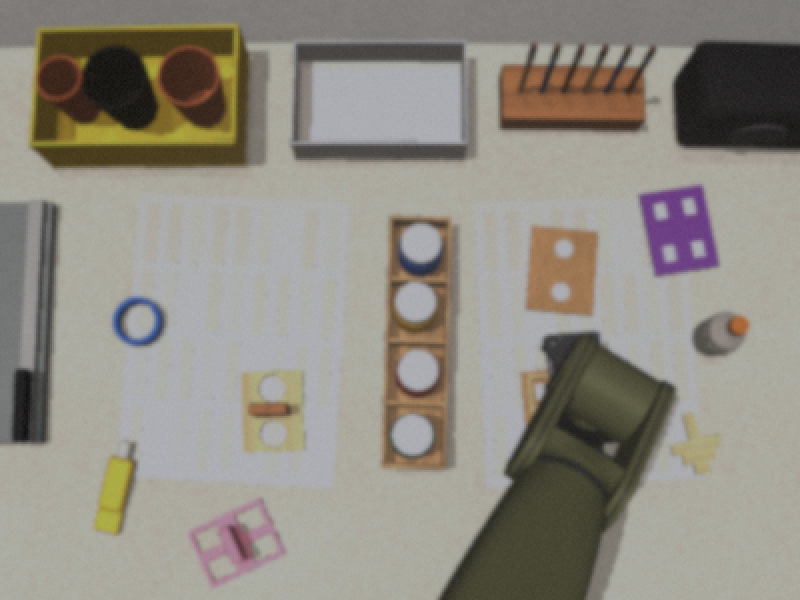

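The overhead view shows the jars, tape, tube, glue, tree, bauble stencil and both look-alikes where they were. The held stencil is within about 0.5 mm of alignment, level, and about 10 mm above the card. I'll hand the job in.

```bash
python3 -c "
from bench import *
print(close_job())"
```

```text
the job is handed in; nothing more can be done
None
```

I handed the job in with the four-window stencil held level and still, about 10 mm above the four-patch card and lined up to within about 0.5 mm; nothing else appeared to have moved, and `close_job()` returned no verdict.

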